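# Hold the magnifying glass over the seal on a framed print

## Task

Pick up the magnifying glass by its handle, lift it over the row of candles and hold it over the small red seal on the framed landscape print: lens flat, centred on the seal and about 3 cm above the picture's glass, so that the seal can be examined. Nothing may touch the print, and everything else on the console stays where it is. Finish while still holding the magnifying glass there, still and steady.

Things in the scene. Friction and masses are not known exactly. Their poses are not given: they have to be found in the camera images.
- magnifier: Hand magnifying glass lying flat, 130 g: round black rim 84 mm across, 14 mm thick, with clear lens; steel collar 14 mm wide; straight black handle 20 mm wide, 22 mm high, along body -x, from 58 to 166 mm from the lens centre. All undersides lie in one plane. Origin: lens centre at underside level; z up (lens axis). Balances about 33 mm from the lens centre, towards the handle
- lens (a point): The same point as the magnifier's origin: lens centre, at the level of the underside. Its axes are the magnifier's
- handle (a point): Point inside the magnifier's handle, 80 mm from the lens centre (body -x), 11 mm above the underside: a good place to grip, across the 20 mm width (body y), at the end of the handle nearest the lens
- print: Framed landscape print lying face up, 150 mm (body x) by 200 mm (body y), 0.55 kg: dark wooden moulding 20 mm wide and 22 mm high all round, flat glass inside it at 12 mm height. Origin: centre of the underside; z up; body +x is the top of the picture
- seal (a point): On the glass, 12 mm above the print's underside, directly over the centre of the artist's seal: a bright red 12 mm square in the lower right corner of the picture, at body x -34 mm, y -55 mm from the print's centre. Its axes are the print's
- candles: Brass five-light candle holder standing between the magnifying glass and the print, 1.3 kg: a row of five cream candles 85 mm apart along body x, 382 mm long over all, base 150 x 80 mm, cups 42 mm wide, wick tips 157 mm high. Origin: centre of the underside
- jar_candle: Bystander: dark brown jar filled with cream wax, 84 mm across, 85 mm high. Origin: centre of the underside
- keys: Bystander: bunch of keys with a yellow tag lying flat, about 140 mm long, under 10 mm high. Origin: at the ring, at table level
- spectacle_case: Bystander: red-brown spectacle case 60 x 160 mm (body x, y), 45 mm high. Origin: centre of the underside
- bud_vase: Bystander: small blue vase, 72 mm across, 128 mm high. Origin: centre of the underside
- brass_bell: Bystander: brass hand bell with a wooden handle, 64 mm across, 98 mm high. Origin: centre of the underside
- letters: Bystander: small stack of envelopes near the robot's right, 114 x 162 mm, 15 mm high. Origin: centre of the underside
Mind the look-alikes: they are no part of the job. Leave any purple or yellow look-alike of the magnifier alone.

How it is judged:
On the way:
1. the magnifying glass is held in the fingers and passes the row of candles above the candle tops (contact force between the fingers and magnifier above 1 N and height (world z) of magnifier above 0.157 m and y of magnifier in the frame of candles between -0.1 and 0.1 m), for 0.05 s.
At the end, for the whole second after the job is handed in: Held still in the fingers: lens centre within 12 mm of the seal seen from above, underside 18 to 42 mm above the picture's glass, tilt under 8 degrees, touching neither print nor candles; print moved under 8 mm, candles upright and moved under 15 mm, other things under 20 mm (contact force between the fingers and magnifier above 1 N and horizontal distance between lens and seal below 0.012 m and z of lens in the frame of seal between 0.018 and 0.042 m and angle between magnifier's own z axis and vertical below 0.14 rad and linear speed of magnifier below 0.02 m/s and contact force between magnifier and print below 0.1 N and contact force between magnifier and candles below 0.1 N and distance of print from where it was at the start of the episode below 0.008 m and distance of candles from where it was at the start of the episode below 0.015 m and angle between candles's own z axis and vertical below 0.1 rad and distance of each of jar_candle, keys, spectacle_case, bud_vase, brass_bell, letters from where it was at the start of the episode below 0.02 m); the arm keeps its last pose, push and grip.
It fails at once if the magnifying glass or the robot touches the print (contact force between any of magnifier, the fingers, the arm and print above 0.5 N).
It fails at once if the candle holder is pushed 15 mm or more, or tipped (distance of candles from where it was at the start of the episode above 0.015 m or angle between candles's own z axis and vertical above 0.15 rad).
It fails at once if another thing on the console is moved 20 mm or more (distance of any of jar_candle, keys, spectacle_case, bud_vase, brass_bell, letters from where it was at the start of the episode above 0.02 m).
It also fails if it takes over 45 s, if anything falls off the work surface, if the arm or the gripper's body presses on something with over 40 N, if the wrist force passes 120 N, or if a joint passes its speed limit or range.

## Robot

A 7-joint arm with a two-finger parallel gripper is mounted at the origin on the work surface. World frame = base frame: x ahead of the robot, y to its left, z up, the work surface at z = 0. Lengths are in m, angles in rad, forces in N, time in s.
With the tool pointing down it reaches from about 0.425 to 0.925 m from the base axis. Payload 6.8 kg.
Tool frame: the origin (TCP) lies at the very end of the fingers, on their centre line; the grasp point (between the pads) lies 19 mm behind it; z points along the fingers, y is the line along which they close (so a half turn about z gives the same grasp; the last joint's range is limited). The gripper opens to 88 mm and grips with 3 to 60 N. Pads are 20 mm wide; open, the fingers measure 115 mm over their backs; the gripper's body (75 mm by 178 mm) begins 61 mm behind the grasp point.
Start: joints at [-1.385, 0.477, 0.022, 1.555, -0.011, 1.109, -0.083], TCP at [0.195, 0.646, 0.195] pointing down, gripper open.
Joint ranges: [-2.96, 2.96], [-0.34, 2.1], [-1.41, 1.46], [0.24, 2.44], [-1.37, 4.51], [0.17, 1.92], [-2.96, 2.96]. Speed limits (rad/s): [2.39, 2.39, 3.14, 3.14, 3.14, 3.14, 3.14].

## Interface

Orientations are given as a unit quaternion [w, x, y, z].
In Python, from plant import arm, imaging, ticket gives the robot as it stands.
- The arm moves only by the tool step_arm, never from a script. Its argument "increments" is a list that holds one entry, the list of rows, each a list of 4 numbers: the shift along the tool's x, y, z in cm, then the turn about the tool's z in degrees. A call has 1 to 12 rows; each row shifts and turns the commanded pose from where the row before left it, along the tool's axes as they then stand; what a row does not reach is not made up. A row lasts 1/10 s, in which the tool goes at most 50 mm and 8.59 degrees, less where a joint would pass 70% of its speed; a pose out of reach is approached as far as the arm can. A call with a gripper value outside its range is refused whole. "fingers" is the gripper's target within -1 to 1 (fully open at 1, half-way at 0, shut at -1), set as the call begins (left out, the last holds). The fingers move at their own pace and stop on an object; "force" is the grip in N (left out, the last holds). Time passes only in rows, so rows that do not move let the fingers close. It gives the time, the measured TCP pose, the force, the opening and the grip force at its end, in the units of the state.
- arm.observe(): the state, without advancing time (a new reading comes with each control period).
- imaging.grab_frame(name): name is "side" or "top" or "wrist"; returns (picture, depth): 420x560x3 uint8, red, green, blue; 420x560 float32, m along the optical axis (not along the pixel's ray), 0 where there is no reading.
- imaging.get_calibration(name): a dict with "vfov" (degrees; the focal length in pixels is half the picture's height over the tangent of half this angle, whatever the lens; pixels are square), "cx", "cy" (the principal point, pixels), "rvec" (rotation vector, rad) and "tvec" (3), from world to camera coordinates, as OpenCV has them; the wrist camera has in their place "tool_from_camera" (4x4, takes a point from camera to tool coordinates, whose origin is the TCP and whose axes are the flange's). Camera axes: x right, y down, z forward; pixel columns grow to the right and rows downward; lengths in m; the calibration is good to about 2 mm. A picture is of the moment at which its call begins: read the wrist's pose just before it. get_calibration takes no time and is no camera call.
- ticket.hand_in(): hands the job in; it is judged then, once.
The state is a dict: "clock": time; "joint_positions": joint angles; "joint_velocities": joint speeds; "tau": joint torques, N m; "eef_pos": TCP position; "eef_rot": TCP orientation; "ft_force": force on the tool from outside, world axes, zero at the start; "ft_torque": the same for the moment, N m; "grip_width": finger opening in m; "grip_force": force on a finger pad.
Only numpy, scipy, OpenCV 4.12 (cv2) and the standard library are available. Lean on these libraries where they do the work, as an engineer would, in place of code of your own. Each camera call takes 0.05 s, during which the arm holds its last target. There are 200 camera calls.

## Working session

There is one attempt and no reset: what is moved stays moved. The work goes in short steps, Python scripts to look and compute and a tool call to move; the robot and the scene stay as the last step left them, time stands still between calls to the robot, and variables do not carry over. Pictures are saved under pics/ and viewed, at most 10 in all, crops included, and the job is handed in when it is done.

Besides the shell and the picture viewer there is one more tool, called after "Request:" by a JSON object that holds its "op" and its "data". step_arm: Moves the arm, as the interface text tells. Its arguments: {"type":"object","properties":{"increments":{"type":"array"},"fingers":{"type":"number"},"force":{"type":"number"}},"required":["increments"]}

```bash
mkdir -p pics; cat > h.py <<'E'
import numpy as np, cv2
from plant import arm, imaging, ticket
from scipy.spatial.transform import Rotation as R
def cam(name):
    c=imaging.get_calibration(name); s=arm.observe() if name=='wrist' else None
    im,d=imaging.grab_frame(name); f=im.shape[0]/2/np.tan(np.radians(c['vfov'])/2)
    v,u=np.indices(d.shape); P=np.stack([(u-c['cx'])*d/f,(v-c['cy'])*d/f,d],-1)
    if s is not None:
        T=np.array(c['tool_from_camera']); q=s['eef_rot']
        P=P@T[:3,:3].T+T[:3,3]; P=P@R.from_quat([q[1],q[2],q[3],q[0]]).as_matrix().T+np.array(s['eef_pos'])
    else:
        M=cv2.Rodrigues(np.array(c['rvec'],float))[0]; P=(P-np.array(c['tvec']).ravel())@M
    P[d==0]=np.nan
    return im,P
def save(n,im): cv2.imwrite(f'pics/{n}.png',cv2.cvtColor(im,cv2.COLOR_RGB2BGR))
E
python3 - <<'E'
from h import *
im,P=cam('top'); save('top',im); np.savez('top.npz',im=im,P=P)
s=arm.observe(); print(s)
E
```

```text
{'clock': 0.05, 'joint_positions': array([-1.38510263,  0.47778619,  0.0223062 ,  1.55638582, -0.01152525,
        1.10930385, -0.08310275]), 'joint_velocities': array([ 0.00048643, -0.00217899, -0.00104347, -0.00174336,  0.00184463,
        0.00160045, -0.00092644]), 'tau': array([ 4.43252546e-03, -5.84624684e+01,  1.54141378e+00, -2.73613125e+01,
       -5.43208304e-02,  1.30460970e-02,  8.06127218e-05]), 'eef_pos': array([0.19527702, 0.64548517, 0.19431815]), 'eef_rot': array([-8.31143800e-05,  1.46350233e-01,  9.89232449e-01, -8.74156989e-04]), 'ft_force': array([-0.2104032 ,  0.07989523,  0.41298628]), 'ft_torque': array([-0.01796447,  0.00631744,  0.0034167 ]), 'grip_force': 0.0, 'grip_width': 0.087479405427969}
```

View pics/top.png

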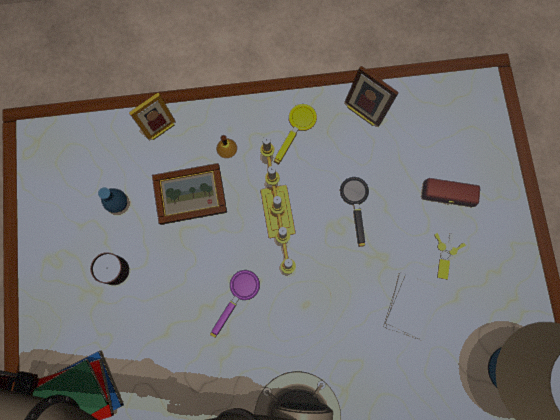

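The top view shows three look-alikes: a black-rimmed magnifier with lens (354,190) and handle end (361,243), a purple one at (245,285) and a yellow one at (302,117). The black one fits the description. The print is at (190,193), with a red seal near (209,201). The candles run from (267,147) to (288,268).

```bash
python3 - <<'E'
from h import *
z=np.load('top.npz'); im,P=z['im'],z['P']
hsv=cv2.cvtColor(im,cv2.COLOR_RGB2HSV)
def p(u,v): return P[v-1:v+2,u-1:u+2].reshape(-1,3)
for n,(u,v) in dict(lens=(354,190),hmid=(360,230),hend=(361,243),seal=(209,201),printc=(190,193),c1=(267,147),c2=(272,176),c3=(277,203),c4=(282,235),c5=(288,268),tab=(320,240),letters=(400,300),bell=(227,148),yl=(302,117),purp=(245,285),jar=(105,268),vase=(112,200)).items():
    print(n,np.nanmedian(p(u,v),0).round(3))
# black magnifier
g=im.max(-1); m=np.zeros(g.shape,bool); m[165:255,330:385]=True
b=m&(g<90); h=b&(np.indices(g.shape)[0]>210)&(P[...,2]>.006)
Q=P[h]; c=np.nanmean(Q,0); w=np.linalg.svd(Q[:,:2]-c[:2])[2][0]; print('handle',h.sum(),c.round(3),w,np.nanmax(Q,0),np.nanmin(Q,0))
(v,u)=np.nonzero(b&(np.indices(g.shape)[0]<208)); Q=P[v,u]; print('rim',np.nanmin(Q,0),np.nanmax(Q,0))
r=(hsv[...,1]>130)&((hsv[...,0]<8)|(hsv[...,0]>172)); r[:, :196]=0;r[:,222:]=0;r[:190]=0;r[212:]=0
print('seal',r.sum(),np.argwhere(r).mean(0) if r.any() else 0,np.nanmean(P[r],0))
c=np.vstack([im[150:260,320:400],]); c=cv2.resize(c,None,fx=5,fy=5,interpolation=2)
d=cv2.resize(im[155:230,145:235],(480,400),interpolation=2); 
o=np.zeros((550,800,3),np.uint8); o[:,:400]=c; o[:400,400:]=d[:,:400][:, :400]; o[:334,400:]=cv2.resize(im[155:230,145:235],(400,334)); o[334:]*= np.where(np.arange(800)<400,1,0).astype(np.uint8)[None,:,None]
save('crop1',o)
E
```

```text
lens [ 0.607 -0.245  0.013]
hmid [ 0.485 -0.244  0.022]
hend [ 0.447 -0.24   0.022]
seal [0.622 0.181 0.011]
printc [0.653 0.235 0.013]
c1 [ 0.731 -0.005  0.12 ]
c2 [ 0.646 -0.009  0.12 ]
c3 [ 0.562 -0.014  0.146]
c4 [ 0.476 -0.017  0.14 ]
c5 [ 0.392 -0.023  0.105]
tab [ 0.472 -0.128  0.   ]
letters [ 0.275 -0.326  0.016]
bell [0.77  0.111 0.039]
yl [ 0.851 -0.122  0.013]
purp [0.368 0.101 0.013]
jar [0.454 0.474 0.073]
vase [0.639 0.441 0.087]
handle 241 [ 0.495 -0.242  0.022] [-0.99997417  0.00718726] [ 0.54523131 -0.23259848  0.03151544] [ 0.44811203 -0.25372183  0.0078066 ]
rim [ 0.55634761 -0.2870173  -0.00504494] [ 0.64801724 -0.20283874  0.02012631]
seal 17 [203.23529412 214.23529412] [0.6128395  0.16568457 0.02054222]
```

View pics/crop1.png

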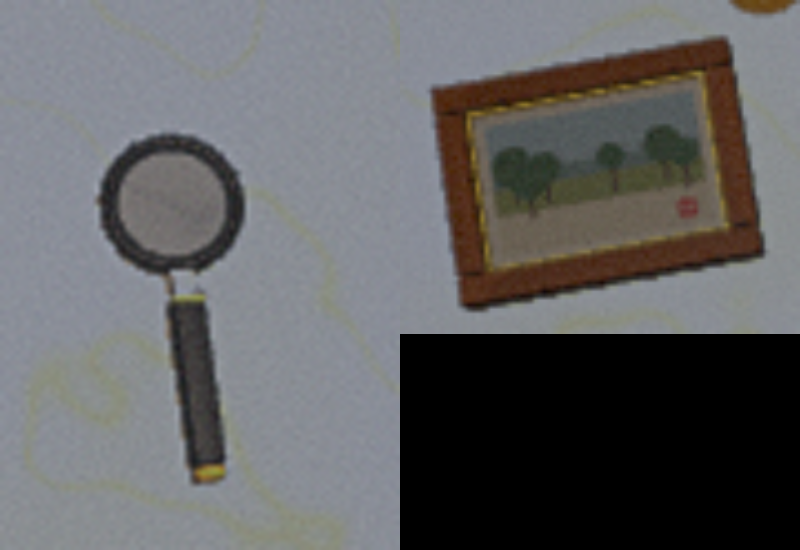

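The crop confirms the black-rimmed, clear-lens magnifier with its steel collar, and the red seal at crop (688,207), about pixel (210,201). That gives the lens at about (0.606,-0.245), the handle grip point at about (0.527,-0.243), the handle along -x, and the seal at about (0.62,0.18,0.012). The measured heights (0.013, 0.022 and 0.012) agree with the sizes given. I'll rise, square the tool and pass over the print to look at it from close by.

Request:
{"op": "step_arm", "data": {"increments": [[[0,0,-3.5,-8.3],[0,0,-3.5,-8.3],[-2.9,-4,0,0],[-2.9,-4,0,0],[-2.9,-4,0,0],[-2.9,-4,0,0],[-2.9,-4,0,0],[-2.9,-4,0,0],[-2.9,-4,0,0],[-2.9,-4,0,0],[-2.9,-4,0,0],[-2.9,-4,0,0]]], "fingers": 1, "force": 50}}

```text
clock: 1.25
eef_pos: [0.4843, 0.2429, 0.265]
eef_rot: [-0.0, 0.002, 1.0, -0.0]
ft_force: [0.8, 1.1, 0.2]
grip_width: 0.0881
grip_force: 0.0
```

```bash
python3 - <<'E'
from h import *
s=arm.observe();print(s['eef_pos'],s['eef_rot'],s['joint_positions'].round(2),s['clock'])
im,P=cam('wrist'); save('w1',im); np.savez('w1.npz',im=im,P=P)
hsv=cv2.cvtColor(im,cv2.COLOR_RGB2HSV)
r=(hsv[...,1]>140)&(hsv[...,2]>90)&((hsv[...,0]<7)|(hsv[...,0]>172))
n,l,st,c=cv2.connectedComponentsWithStats(r.astype(np.uint8))
for i in range(1,n):
    if st[i,4]>60: print(st[i],c[i],np.nanmedian(P[l==i],0))
E
```

```text
[0.48433925 0.24292567 0.2649684 ] [-2.74075833e-04  1.96410267e-03  9.99998027e-01 -1.13254348e-04] [-0.75  0.19  0.2   1.8  -0.04  1.15  1.03] 1.25
```

View pics/w1.png

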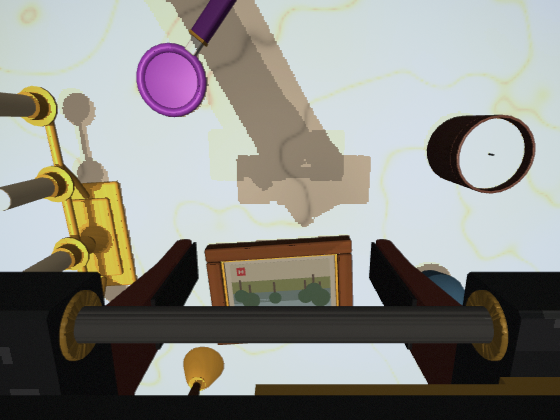

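The wrist view shows the print, with its red seal at pixel (241,271) visible between the fingers. I'll measure the seal here and then travel to the magnifier.

```bash
python3 - <<'E'
from h import *
z=np.load('w1.npz'); im,P=z['im'],z['P']
a=im.astype(int); r=(a[...,0]-a[...,1]>60); r[:262]=0;r[282:]=0;r[:,232:252];r[:,:230]=0;r[:,252:]=0
print(r.sum(),np.argwhere(r).mean(0),np.nanmedian(P[r],0))
for u,v in [(215,254),(345,243),(232,300),(280,250),(300,285)]: print(u,v,P[v,u].round(3))
E
```

```text
45 [271.37777778 240.42222222] [0.61970874 0.18119105 0.0124168 ]
215 254 [0.59  0.149 0.022]
345 243 [0.575 0.325 0.023]
232 300 [0.664 0.168 0.013]
280 250 [0.584 0.238 0.024]
300 285 [0.642 0.265 0.012]
```

Request:
{"op": "step_arm", "data": {"increments": [[[-0.7,-4.9,0,0],[-0.7,-4.9,0,0],[-0.7,-4.9,0,0],[-0.7,-4.9,0,0],[-0.7,-4.9,0,0],[-0.7,-4.9,0,0],[0,-4.9,0,0],[0,-4.9,0,0],[0,-4.7,0,0],[0,-4.7,0,0],[0,0,0,0]]]}}

```text
clock: 2.4
eef_pos: [0.5215, -0.2486, 0.2652]
eef_rot: [-0.001, 0.007, 1.0, -0.002]
ft_force: [-0.5, 0.2, 0.7]
grip_width: 0.0875
grip_force: 0.0
```

```bash
python3 - <<'E'
from h import *
s=arm.observe();print(s['eef_pos'],s['eef_rot'],s['joint_positions'].round(2),s['clock'])
im,P=cam('wrist'); save('w2',im); np.savez('w2.npz',im=im,P=P)
b=(im.max(-1)<110)&(abs(P[...,2]-.02)<.006)&(abs(P[...,1]+.243)<.03)&(P[...,0]<.54)&(P[...,0]>.42)
Q=P[b]; c=Q.mean(0); print(b.sum(),c,np.linalg.svd(Q[:,:2]-c[:2],full_matrices=False)[2][0],Q.min(0),Q.max(0))
for x in (.46,.48,.5,.52,.53):
    k=Q[abs(Q[:,0]-x)<.004]; 
    if len(k): print(x,len(k),np.percentile(k[:,1],[2,98]))
E
```

```text
[ 0.52151391 -0.2486244   0.26515218] [-5.14883384e-04  7.17285937e-03  9.99972491e-01 -1.81737592e-03] [-0.09  0.28  0.53  1.74 -0.15  1.17  2.04] 2.4
1188 [ 0.49148123 -0.24219051  0.02195992] [ 0.99963638 -0.02696494] [ 0.44504629 -0.25315518  0.0169826 ] [ 0.5397199  -0.23191666  0.02502089]
0.46 96 [-0.25057384 -0.23200786]
0.48 111 [-0.25090025 -0.23208756]
0.5 92 [-0.25123909 -0.23349906]
0.52 105 [-0.25159999 -0.23364528]
0.53 96 [-0.25304414 -0.23369563]
```

View pics/w2.png

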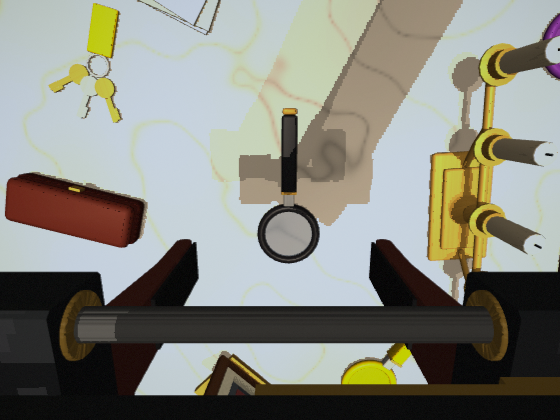

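The wrist view shows the black magnifier with its lens at (288,233) and its handle up to (289,110), about centred under the tool. The keys, spectacle case and candles are well clear. Descending now.

Request:
{"op": "step_arm", "data": {"increments": [[[-0.5,0.6,4,0.6],[0,0,4.5,0],[0,0,4.5,0],[0,0,4.5,0],[0,0,4.5,0],[0,0,2.4,0],[0,0,1,0],[0,0,0,0],[0,0,0,0]]]}}

```text
clock: 3.35
eef_pos: [0.5299, -0.235, 0.0124]
eef_rot: [0.001, 0.007, 1.0, -0.0]
ft_force: [0.7, -0.6, 0.9]
grip_width: 0.0879
grip_force: 0.0
```

```bash
python3 - <<'E'
from h import *
im,P=cam('wrist'); save('w3',im)
E
```

```text
(no output)
```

View pics/w3.png

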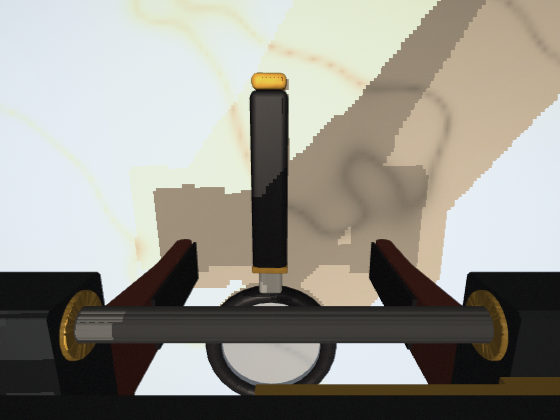

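The handle (centre column 269) sits about 8 mm to the -y side of the finger centre line (column 284). I'll correct that, drop 9 mm and close.

Request:
{"op": "step_arm", "data": {"increments": [[[0.3,-0.8,0,0],[0,0,0.9,0],[0,0,0,0],[0,0,0,0]]]}}

```text
clock: 3.8
eef_pos: [0.5255, -0.2432, 0.0021]
eef_rot: [-0.0, 0.007, 1.0, 0.0]
ft_force: [1.2, 0.6, 0.3]
grip_width: 0.0881
grip_force: 0.0
```

Request:
{"op": "step_arm", "data": {"increments": [[[0,0,0,0],[0,0,0,0],[0,0,0,0],[0,0,0,0],[0,0,0,0],[0,0,0,0],[0,0,0,0],[0,0,0,0]]], "fingers": -1, "force": 50}}

```text
clock: 4.6
eef_pos: [0.5257, -0.2432, 0.0022]
eef_rot: [-0.0, 0.007, 1.0, 0.0]
ft_force: [-0.5, 0.0, 0.7]
grip_width: 0.0274
grip_force: 0.0
```

Still closing.

Request:
{"op": "step_arm", "data": {"increments": [[[0,0,0,0],[0,0,0,0],[0,0,0,0],[0,0,0,0],[0,0,0,0]]]}}

```text
clock: 5.1
eef_pos: [0.5257, -0.2432, 0.0022]
eef_rot: [-0.0, 0.007, 1.0, 0.0]
ft_force: [-0.2, -0.2, 0.4]
grip_width: 0.0002
grip_force: 0.0
```

Request:
{"op": "step_arm", "data": {"increments": [[[0,0,-1,0],[0,0,-2,0],[0,0,-3,0],[0,0,-3,0],[0,0,-3,0],[0,0,-3,0],[0,0,-3,0],[0,0,-3,0],[0,0,-2,0],[0,0,0,0],[0,0,0,0]]]}}

```text
clock: 6.2
eef_pos: [0.5256, -0.2432, 0.2325]
eef_rot: [0.0, 0.007, 1.0, 0.0]
ft_force: [-0.6, 0.3, -1.0]
grip_width: 0.0007
grip_force: 0.0
```

```bash
python3 - <<'E'
from h import *
s=arm.observe(); print(s['eef_pos'],s['joint_positions'].round(2))
im,P=cam('wrist'); save('w4',im); np.savez('w4.npz',im=im,P=P)
im,P=cam('side'); save('s4',im); np.savez('s4.npz',im=im,P=P)
E
```

```text
[ 0.52559646 -0.2431681   0.23245445] [-0.09  0.31  0.52  1.78 -0.17  1.1   2.05]
```

View pics/w4.png

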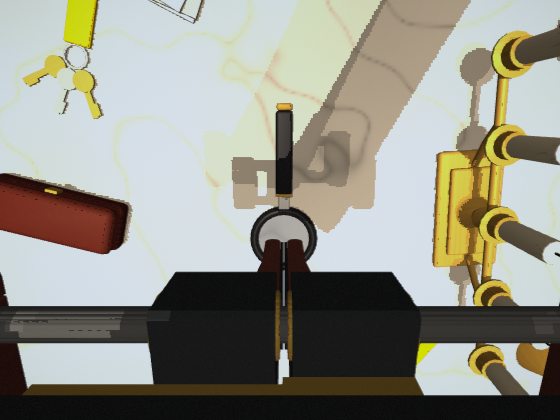

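View pics/s4.png

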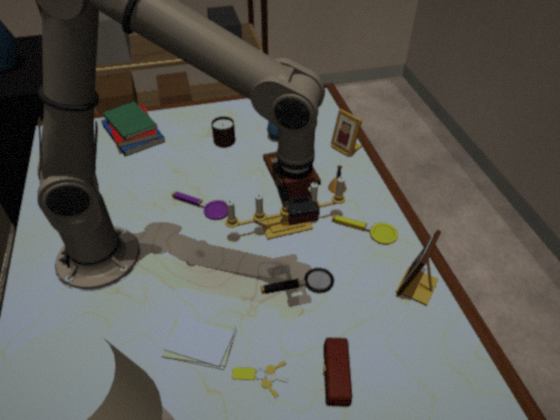

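The fingers shut on nothing and the magnifier is still on the table. The wrist view has it at (284,150)-(284,240), and the side view at (318,280). Before retrying I'll measure where the fingertips really are against the reported TCP.

```bash
python3 - <<'E'
from h import *
for n in ('w4','s4'):
    z=np.load(n+'.npz'); im,P=z['im'],z['P']
    if n=='w4':
        for u,v in [(272,242),(272,250),(272,262),(297,242),(297,250),(297,262),(284,120),(284,170),(284,190),(284,200),(284,213),(284,235)]: print(n,u,v,P[v,u].round(3),im[v,u])
        c=imaging.get_calibration('wrist'); T=np.array(c['tool_from_camera']); print(T.round(4),c['cx'],c['cy'],c['vfov'])
        f=210/np.tan(np.radians(c['vfov'])/2); q=np.linalg.inv(T)@[0,0,0,1]; print('TCP px',q[:3]/q[2]*f+[c['cx'],c['cy'],0],q)
    else:
        for u,v in [(290,285),(270,289),(318,280),(300,210),(300,200),(300,220),(290,212),(312,212)]: print(n,u,v,P[v,u].round(3),im[v,u])
        m=(P[...,2]>.18)&(P[...,2]<.3)&(abs(P[...,1]+.243)<.1)&(abs(P[...,0]-.526)<.1); print(m.sum(),P[m].min(0) if m.any() else 0,P[m].max(0) if m.any() else 0)
im,P=cam('top'); m=(im.max(-1)<90)&(P[...,2]>.006)&(P[...,2]<.035)&(abs(P[...,1]+.243)<.05)&(P[...,0]<.68)&(P[...,0]>.42);print('top mag',P[m].mean(0),m.sum(),P[m].min(0),P[m].max(0))
E
```

```text
w4 272 242 [ 0.514 -0.249  0.264] [42 17 14]
w4 272 250 [ 0.514 -0.248  0.276] [42 19 13]
w4 272 262 [ 0.514 -0.248  0.289] [43 19 14]
w4 297 242 [ 0.514 -0.237  0.266] [40 16 10]
w4 297 250 [ 0.514 -0.237  0.275] [43 19 14]
w4 297 262 [ 0.514 -0.237  0.289] [42 18 13]
w4 284 120 [ 0.457 -0.242  0.023] [71 66 62]
w4 284 170 [ 0.513 -0.242  0.021] [18 16 19]
w4 284 190 [ 0.537 -0.243  0.022] [17 15 15]
w4 284 200 [ 0.551 -0.243  0.014] [157 149 136]
w4 284 213 [ 0.568 -0.243  0.012] [29 27 27]
w4 284 235 [ 0.598 -0.244  0.009] [170 166 162]
[[-1.000e-03 -9.675e-01 -2.527e-01  6.900e-02]
 [ 1.000e+00 -8.000e-04 -9.000e-04  0.000e+00]
 [ 7.000e-04 -2.527e-01  9.675e-01 -1.899e-01]
 [ 0.000e+00  0.000e+00  0.000e+00  1.000e+00]] 283.33663734645717 209.5400592435698 63.060229020743705
TCP px [283.63664165 241.43686279 342.2849021 ] [1.76283200e-04 1.87426330e-02 2.01127373e-01 1.00000000e+00]
s4 290 285 [ 0.517 -0.248  0.017] [1 2 0]
s4 270 289 [ 0.46  -0.249  0.02 ] [15 19 16]
s4 318 280 [ 0.599 -0.247  0.013] [101 102 103]
s4 300 210 [ 0.513 -0.325  0.384] [38 38 38]
s4 300 200 [ 0.524 -0.288  0.377] [16 14 19]
s4 300 220 [ 0.515 -0.323  0.351] [26 11  4]
s4 290 212 [ 0.492 -0.324  0.382] [23 22 23]
s4 312 212 [ 0.538 -0.331  0.378] [ 8 15 17]
1 [ 0.52563045 -0.25035034  0.26249219] [ 0.52563045 -0.25035034  0.26249219]
top mag [ 0.58340883 -0.2442219   0.01333065] 102 [ 0.52654961 -0.28076831  0.00601838] [ 0.63841438 -0.20240696  0.02592369]
```

By depth (wrist and side views agree), the fingertips are at z ≈ 0.262 while the reported TCP is 0.2325. The real tips are therefore about 3 cm higher than reported, and the first grip closed above the handle. x and y agree. I'll reopen and descend in stages, checking depth and force.

Request:
{"op": "step_arm", "data": {"increments": [[[0,0,0,0],[0,0,0,0],[0,0,0,0],[0,0,0,0],[0,0,0,0],[0,0,0,0],[0,0,0,0],[0,0,0,0],[0,0,0,0],[0,0,0,0]]], "fingers": 1}}

```text
clock: 7.35
eef_pos: [0.5258, -0.2433, 0.2323]
eef_rot: [0.0, 0.007, 1.0, 0.0]
ft_force: [-0.6, 0.5, -0.0]
grip_width: 0.0769
grip_force: 0.0
```

Request:
{"op": "step_arm", "data": {"increments": [[[0,0,4,0],[0,0,4,0],[0,0,4,0],[0,0,4,0],[0,0,4,0],[0,0,3,0],[0,0,1,0],[0,0,0,0],[0,0,0,0]]]}}

```text
clock: 8.25
eef_pos: [0.5268, -0.2439, -0.0065]
eef_rot: [0.001, 0.007, 1.0, -0.0]
ft_force: [-0.4, -0.8, 0.4]
grip_width: 0.0878
grip_force: 0.0
```

```bash
python3 - <<'E'
from h import *
s=arm.observe(); print(s['eef_pos'],s['ft_force'],s['grip_width'])
im,P=cam('wrist'); save('w5',im)
a=im.astype(int); m=(a[...,0]-a[...,2]>15)&(a.max(-1)<75)&(np.indices(m.shape)[0]<300) if 0 else (a[...,0]-a[...,2]>15)&(a.max(-1)<75)
m[300:]=0
for sl in (slice(100,240),slice(330,480)):
    k=np.zeros_like(m);k[:,sl]=m[:,sl]; Q=P[k]; Q=Q[np.isfinite(Q[:,0])]; print(len(Q),np.percentile(Q,[2,50,98],axis=0).round(3).tolist())
E
```

```text
[ 0.5267759  -0.24385025 -0.00647004] [-0.41178491 -0.82983168  0.38600255] 0.08777755850886956
1466 [[0.514, -0.299, 0.024], [0.514, -0.293, 0.064], [0.516, -0.289, 0.081]]
1522 [[0.498, -0.199, 0.025], [0.516, -0.195, 0.065], [0.517, -0.189, 0.111]]
```

Reported z is -0.0065 with no contact force, and depth puts the tips at about 0.023, so the 3 cm bias is confirmed. I'll go down a further 1.8 cm and close.

Request:
{"op": "step_arm", "data": {"increments": [[[0,0,1,0],[0,0,0.8,0],[0,0,0,0],[0,0,0,0]]]}}

```text
clock: 8.7
eef_pos: [0.5255, -0.2431, -0.0259]
eef_rot: [-0.0, 0.007, 1.0, 0.0]
ft_force: [-0.4, -0.8, 0.1]
grip_width: 0.0878
grip_force: 0.0
```

Request:
{"op": "step_arm", "data": {"increments": [[[0,0,0,0],[0,0,0,0],[0,0,0,0],[0,0,0,0],[0,0,0,0],[0,0,0,0],[0,0,0,0],[0,0,0,0],[0,0,0,0],[0,0,0,0],[0,0,0,0],[0,0,0,0]]], "fingers": -1, "force": 50}}

```text
clock: 9.9
eef_pos: [0.5257, -0.2432, -0.0258]
eef_rot: [-0.0, 0.007, 1.0, 0.0]
ft_force: [0.4, -0.3, -0.5]
grip_width: 0.0199
grip_force: 50.0
```

Gripped: 19.9 mm opening at 50 N. Lifting 23 cm, then checking the lens.

Request:
{"op": "step_arm", "data": {"increments": [[[0,0,-1,0],[0,0,-2,0],[0,0,-3,0],[0,0,-3,0],[0,0,-3,0],[0,0,-3,0],[0,0,-3,0],[0,0,-3,0],[0,0,-2,0],[0,0,0,0],[0,0,0,0]]]}}

```text
clock: 11.0
eef_pos: [0.5253, -0.243, 0.204]
eef_rot: [-0.0, 0.007, 1.0, 0.0]
ft_force: [-0.2, 1.3, -2.1]
grip_width: 0.0196
grip_force: 50.0
```

```bash
cat > mag.py <<'E'
from h import *
s=arm.observe(); e=s['eef_pos']; print(e,s['grip_width'],s['grip_force'],s['joint_positions'].round(2))
for n in ('top','side'):
    im,P=cam(n); a=im.max(-1).astype(int)
    D=P-e
    m=(a<110)&(abs(D[...,1])<.047)&(D[...,0]>.035)&(D[...,0]<.13)&(D[...,2]>-.02)&(D[...,2]<.075)
    Q=P[m]; print(n,len(Q))
    if len(Q)>20:
        lo,hi=np.percentile(Q,[1,99],axis=0); print(' lo',lo.round(3),'hi',hi.round(3))
        A=np.c_[Q[:,:2],np.ones(len(Q))]; k=np.linalg.lstsq(A,Q[:,2],rcond=None)[0]; print(' plane slope',k[:2].round(3))
    m=(abs(D[...,1])<.03)&(D[...,0]>-.09)&(D[...,0]<-.02)&(D[...,2]>-.03)&(D[...,2]<.07)&(a<110)
    Q=P[m]; print(' handle',len(Q),np.median(Q,0).round(3) if len(Q) else '')
    save(n+'_m%.1f'%s['clock'],im)
E
python3 mag.py
```

```text
[ 0.52533044 -0.24297247  0.2039726 ] 0.019642991785926333 49.99881684780121 [-0.09  0.34  0.53  1.81 -0.19  1.05  2.07]
top 163
 lo [ 0.582 -0.26   0.236] hi [ 0.646 -0.203  0.248]
 plane slope [-0.02  -0.002]
 handle 0 
side 293
 lo [ 0.565 -0.285  0.234] hi [ 0.642 -0.205  0.246]
 plane slope [0.017 0.   ]
 handle 295 [ 0.471 -0.248  0.25 ]
```

The magnifier is held level (slope about 0.02) with its underside at about 0.23, and the lens centre is about 80 mm ahead of the TCP. Carrying it over the candles.

Request:
{"op": "step_arm", "data": {"increments": [[[0,2,0,0],[0,4,0,0],[0,4,0,0],[-0.1,4,0,0],[-0.1,4,0,0],[-0.1,4,0,0],[-0.1,4,0,0],[-0.1,4,0,0],[-0.1,4,0,0],[-0.1,4,0,0],[-0.1,3,0,0],[-0.1,1.5,0,0]]]}}

```text
clock: 12.3
eef_pos: [0.5396, 0.1848, 0.2026]
eef_rot: [-0.001, 0.005, 1.0, -0.0]
ft_force: [0.1, 0.5, -1.8]
grip_width: 0.0197
grip_force: 50.0
```

Request:
{"op": "step_arm", "data": {"increments": [[[0,0,0,0],[0,0,0,0],[0,0,0,0]]]}}

```text
clock: 12.6
eef_pos: [0.5411, 0.1789, 0.2041]
eef_rot: [-0.0, 0.009, 1.0, -0.001]
ft_force: [0.5, -0.1, -1.3]
grip_width: 0.02
grip_force: 50.0
```

```bash
python3 mag.py
```

```text
[0.54108311 0.17892327 0.20405832] 0.01996397984228605 49.99867379665375 [-0.71  0.3   0.35  1.82 -0.12  1.04  1.24]
top 154
 lo [0.598 0.135 0.235] hi [0.662 0.17  0.248]
 plane slope [-0.003 -0.04 ]
 handle 0 
side 270
 lo [0.577 0.136 0.236] hi [0.657 0.216 0.247]
 plane slope [0.    0.012]
 handle 206 [0.485 0.174 0.25 ]
```

The lens centre is at about (0.619,0.177), against the seal at (0.620,0.181). I'll shift +4 mm in y and descend 18.5 cm gently.

Request:
{"op": "step_arm", "data": {"increments": [[[-0.1,0.4,1,0],[0,0,2,0],[0,0,3,0],[0,0,3,0],[0,0,3,0],[0,0,2.5,0],[0,0,1.5,0],[0,0,1,0],[0,0,0.5,0],[0,0,0,0],[0,0,0,0],[0,0,0,0]]]}}

```text
clock: 13.9
eef_pos: [0.5427, 0.1859, 0.0302]
eef_rot: [0.001, 0.007, 1.0, 0.0]
ft_force: [0.0, -0.4, -0.5]
grip_width: 0.0197
grip_force: 50.0
```

```bash
python3 mag.py; python3 - <<'E'
from h import *
import glob,os
t=cv2.imread(max(glob.glob('pics/top_m*'),key=os.path.getmtime)); s=cv2.imread(max(glob.glob('pics/side_m*'),key=os.path.getmtime))
cv2.imwrite('pics/fin.png',np.hstack([cv2.resize(t[150:240,140:240],(400,360)),cv2.resize(s[120:210,230:330],(400,360))]))
E
```

```text
[0.54273997 0.18588564 0.03019808] 0.019736577329937485 49.998738169670105 [-0.65  0.53  0.27  1.95 -0.22  0.69  1.31]
top 228
 lo [0.585 0.139 0.014] hi [0.672 0.174 0.075]
 plane slope [-0.182  1.441]
 handle 26 [0.496 0.16  0.003]
side 674
 lo [0.579 0.14  0.011] hi [0.671 0.222 0.074]
 plane slope [-0.084  0.209]
 handle 349 [0.488 0.182 0.007]
```

View pics/fin.png

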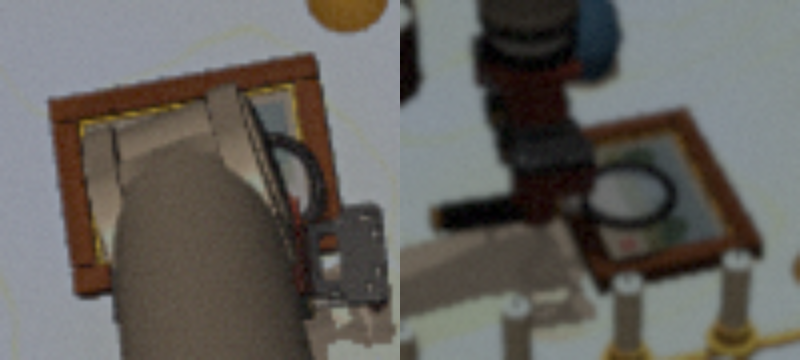

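The lens is over the seal corner of the print, still about 1.3 cm too high (underside about 44 mm above the glass). I'll let it settle, then go down.

Request:
{"op": "step_arm", "data": {"increments": [[[0,0,0.7,0],[0,0,0.5,0],[0,0,0,0],[0,0,0,0],[0,0,0,0],[0,0,0,0],[0,0,0,0]]]}}

```text
clock: 14.7
eef_pos: [0.5421, 0.1856, 0.0174]
eef_rot: [0.0, 0.007, 1.0, 0.0]
ft_force: [-0.1, 0.2, -2.0]
grip_width: 0.0196
grip_force: 50.0
```

```bash
python3 - <<'E'
from h import *
for i in range(3):
    s=arm.observe(); e=s['eef_pos']; print(e,s['ft_force'].round(1))
    im,P=cam('side'); a=im.max(-1)
    m=(a<70)&(abs(P[...,1]-.181)<.05)&(P[...,0]>.565)&(P[...,0]<.68)&(P[...,2]>.044)&(P[...,2]<.07)
    n,l,st,c=cv2.connectedComponentsWithStats(m.astype(np.uint8)); j=1+st[1:,4].argmax(); Q=P[l==j]
    lo,hi=np.percentile(Q,[1,99],axis=0)
    A=np.c_[2*Q[:,:2],np.ones(len(Q))]; R2=Q[Q[:,0]>.585]; 
    print(len(Q),lo.round(3),hi.round(3),np.median(Q,0).round(3),'slope',np.linalg.lstsq(np.c_[R2[:,:2],np.ones(len(R2))],R2[:,2],rcond=None)[0][:2].round(3))
E
```

```text
[0.54209273 0.18560776 0.01738232] [-0.1  0.2 -2. ]
170 [0.569 0.142 0.048] [0.658 0.225 0.062] [0.621 0.177 0.056] slope [ 0.019 -0.002]
[0.54211148 0.18560151 0.01739019] [-0.3 -0.  -1.9]
173 [0.566 0.144 0.047] [0.658 0.224 0.061] [0.621 0.179 0.056] slope [0.011 0.005]
[0.54208977 0.18564914 0.01735851] [-0.5  0.8 -2.1]
171 [0.566 0.14  0.049] [0.658 0.225 0.062] [0.621 0.179 0.056] slope [0.019 0.002]
```

The rim top is at 0.057, so the underside is at about 0.043 (31 mm above the glass). It is level, with the lens centre at about (0.620,0.184). A small -3 mm y trim, then settle and check.

Request:
{"op": "step_arm", "data": {"increments": [[[0,-0.3,0,0],[0,0,0,0],[0,0,0,0],[0,0,0,0],[0,0,0,0],[0,0,0,0],[0,0,0,0],[0,0,0,0]]]}}

```text
clock: 15.65
eef_pos: [0.542, 0.1826, 0.0172]
eef_rot: [0.0, 0.007, 1.0, 0.0]
ft_force: [0.3, -0.1, -2.0]
grip_width: 0.0199
grip_force: 50.0
```

```bash
python3 - <<'E'
from h import *
s=arm.observe(); print(s['eef_pos'],s['grip_force'],abs(s['joint_velocities']).max())
e=s['eef_pos']
if abs(e[0]-.542)<.004 and abs(e[1]-.1826)<.004 and abs(e[2]-.0174)<.004: print(ticket.hand_in())
E
```

```text
[0.54195296 0.18261857 0.01724853] 49.99868452548981 0.0015485287106055251
the job is handed in; nothing more can be done
None
```

I handed the job in with the magnifying glass gripped at 50 N and steady: by my measurements the lens is level, within a few mm of the seal's centre and about 31 mm above the glass; the hand-in call returned no verdict.

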